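Level the kitchen balance

ROBOT

A 6-joint arm with a two-finger parallel gripper is mounted at the origin on the work surface. World frame = base frame: x ahead of the robot, y to its left, z up, the work surface at z = 0. Lengths are in m, angles in rad, forces in N, time in s.
With the tool pointing down it reaches from about 0.3 to 0.775 m from the base axis. Payload 14.6 kg.
Tool frame: the origin (TCP) lies at the very end of the fingers, on their centre line; the grasp point (between the pads) lies 19 mm behind it; z points along the fingers, y is the line along which they close (so a half turn about z gives the same grasp; the last joint's range is limited). The gripper opens to 94 mm and grips with 3 to 60 N. Pads are 16 mm wide; open, the fingers measure 119 mm over their backs; the gripper's body (75 mm by 177 mm) begins 78 mm behind the grasp point.
Start: joints at [1.072, 0.3, 1.521, -0, 1.321, -0.067], TCP at [0.23, 0.5, 0.205] pointing down, gripper open.
Joint ranges: [-3.03, 3.03], [-0.79, 2.21], [0.23, 2.52], [-1.04, 4.18], [0, 3.07], [-2.55, 2.55]. Speed limits (rad/s): [2.22, 2.22, 2.57, 3.14, 3.14, 3.14].

INTERFACE

Orientations are given as [roll, pitch, yaw] about the fixed x, y, z axes, in that order (R = Rz(yaw) Ry(pitch) Rx(roll)).
In Python, from station import ctrl gives the robot as it stands.
- The arm moves only by the tool move_arm, never from a script. Its argument "increments" is a list of rows, each a list of 7 numbers: the opening, from 0 (shut) to 1 (fully open), then the shift along the tool's x, y, z in units of 50 mm (1.0 is 50 mm), then the turn, a rotation vector about the tool's x, y, z in rad. In form: [[claw, tx, ty, tz, rx, ry, rz], ...]. A call has 1 to 20 rows; each row shifts and turns the commanded pose from where the row before left it, along the tool's axes as they then stand; what a row does not reach is not made up. A row lasts 1/10 s, in which the tool goes at most 50 mm and 8.59 degrees, less where a joint would pass 70% of its speed; a pose out of reach is approached as far as the arm can. A call is refused whole if a number of a shift passes 1 or a number of a turn 0.15, either way. A call with a gripper value outside its range is refused whole. The fingers move at their own pace and stop on an object; "force" is the grip in N (left out, the last holds). Time passes only in rows, so rows that do not move let the fingers close. It gives the time, the measured TCP pose, the force, the opening and the grip force at its end, in the units of the state.
- ctrl.get_obs(): the state, without advancing time (a new reading comes with each control period).
- ctrl.camera(name): name is "side" or "top"; returns a dict with "color" (480x640x3 uint8, blue, green, red), "K" (3x3 intrinsics, pixels), "distortion" ([k1, k2, p1, p2, k3] as OpenCV has them; the pictures are not rectified), "pose" (4x4, takes a point from camera to world coordinates). Camera axes: x right, y down, z forward; pixel columns grow to the right and rows downward; lengths in m; the calibration is good to about 2 mm. A picture is of the moment at which its call begins. There is no depth.
- ctrl.hand_in(): hands the job in; it is judged then, once.
Trained networks look in a picture, given as the dict that the camera call returned (one of the last four; its "shot" number tells which), for a name from the list of things; names that differ only in an ending like _2 or _b are one class to them, and where a whole thing is asked for, a point or a joint stands for the part that bears it (a point fixed in the world has none). Each returns a list of dicts, best first, with "conf" (0 to 1); they miss things now and then, are a little off and sometimes report something else, mostly with a low value. They report only what shows in the picture. A call takes as long as a camera call.
- ctrl.cut_out(name, picture): "mask" (480x640 bool, what is visible of it) and "centre" ([row, column] in pixels, amid what is visible of it).
The state is a dict: "time_s": time; "qpos": joint angles; "joint_vel": joint speeds; "tau": joint torques, N m; "ee_pos": TCP position; "eef_rot": TCP orientation; "force": force on the tool from outside, world axes, zero at the start; "moment": the same for the moment, N m; "grip_width": finger opening in m; "grip_force": force on a finger pad.
Only numpy, scipy, OpenCV 4.12 (cv2) and the standard library are available. Lean on these libraries where they do the work, as an engineer would, in place of code of your own. Each camera call takes 0.05 s, during which the arm holds its last target. There are 200 camera calls.

TASK

The green pan balance by the burner range is tipping: find the one thing that stands on the wrong pan and move it across to the other pan, so that both pans sit level with the red canister, the two cork-topped jars and the steel tin all still standing upright on the pans. Set it down gently rather than dropping it.

Things in the scene. Friction and masses are not known exactly. Their poses are not given: they have to be found in the camera images.
- pan_left (a point): Left pan (+y) of the green balance, a steel tray 235 x 120 mm, rim 7 mm high, 4 mm wide. The point is the centre of its flat floor; x along its long side, y from the right pan to the left, z up. It stays horizontal and moves straight up and down, 9 mm either way from level (floor 92 mm above the table), yielding to under 5 N. The pan centres are 220 mm apart along y.
- pan_right (a point): Right pan of the same balance, same size and axes; it rises as the left one sinks. The pan with more weight sinks; only total weight counts, not where on a pan things stand. At the start each pan holds two things, one near each end of its long side (75 mm from its centre), its middle free.
- canister_mid (a point): Red ceramic canister with a small wooden knob, always weighs 400 g; round, 62 mm in diameter (65 mm at the lid), 72 mm high. The point is at its centre, 36 mm above its underside; z up.
- amber_jar_mid (a point): Amber glass jar with a cork top and a plain paper band, always weighs 180 g; round, 46 mm in diameter (cork 36 mm), 64 mm high, the cork being the top 16 mm. The point is at its centre, 32 mm above its underside; z up.
- green_jar_mid (a point): Green glass jar with a cork top and a plain paper band, always weighs 120 g; round, 44 mm in diameter (cork 34 mm), 60 mm high, the cork being the top 16 mm. The point is at its centre, 30 mm above its underside; z up.
- tin_mid (a point): Round steel spice tin with a black lid, always weighs 100 g; 48 mm in diameter (lid 50 mm, the top 13 mm), 58 mm high. The point is at its centre, 29 mm above its underside; z up.

How it is judged:
At the end, for the whole second after the job is handed in: The red canister stands alone on one pan, the amber jar, the green jar and the tin on the other, all upright within about 10 degrees, at rest and released, and the two pan floors are within 9 mm of the same height (((horizontal distance between canister_mid and pan_left below 0.12 m and z of canister_mid in the frame of pan_left between 0.015 and 0.05 m and horizontal distance between each of amber_jar_mid, green_jar_mid, tin_mid and pan_right below 0.12 m and z of amber_jar_mid in the frame of pan_right between 0.015 and 0.05 m and z of green_jar_mid in the frame of pan_right between 0.015 and 0.05 m and z of tin_mid in the frame of pan_right between 0.015 and 0.05 m) or (horizontal distance between canister_mid and pan_right below 0.12 m and z of canister_mid in the frame of pan_right between 0.015 and 0.05 m and horizontal distance between each of amber_jar_mid, green_jar_mid, tin_mid and pan_left below 0.12 m and z of amber_jar_mid in the frame of pan_left between 0.015 and 0.05 m and z of green_jar_mid in the frame of pan_left between 0.015 and 0.05 m and z of tin_mid in the frame of pan_left between 0.015 and 0.05 m)) and z of pan_left in the frame of pan_right between -0.009 and 0.009 m and angle between each of canister_mid, amber_jar_mid, green_jar_mid, tin_mid's own z axis and vertical below 0.17 rad and linear speed of each of canister, amber_jar, green_jar, tin below 0.03 m/s); the robot touches nothing.
It fails at once if the canister is dropped (falls free faster than 0.8 m/s, from more than about 30 mm) (linear speed of canister above 0.8 m/s and contact force between the fingers and canister below 0.1 N).
It fails at once if the amber jar is dropped (falls free faster than 0.8 m/s, from more than about 30 mm) (linear speed of amber_jar above 0.8 m/s and contact force between the fingers and amber_jar below 0.1 N).
It fails at once if the green jar is dropped (falls free faster than 0.8 m/s, from more than about 30 mm) (linear speed of green_jar above 0.8 m/s and contact force between the fingers and green_jar below 0.1 N).
It fails at once if the tin is dropped (falls free faster than 0.8 m/s, from more than about 30 mm) (linear speed of tin above 0.8 m/s and contact force between the fingers and tin below 0.1 N).
It also fails if it takes over 38 s, if anything falls off the work surface, if the arm or the gripper's body presses on something with over 40 N, if the wrist force passes 120 N, or if a joint passes its speed limit or range.

## Working session

There is one attempt and no reset: what is moved stays moved. The work goes in short steps, Python scripts to look and compute and a tool call to move; the robot and the scene stay as the last step left them, time stands still between calls to the robot, and variables do not carry over. Pictures are saved under pics/ and viewed, at most 10 in all, crops included, and the job is handed in when it is done.

Besides the shell and the picture viewer there is one more tool, called after "Request:" by a JSON object that holds its "api" and its "payload". move_arm: Moves the arm, as the interface text tells. Its arguments: {"type":"object","properties":{"increments":{"type":"array","items":{"type":"array","items":{"type":"number"}}},"force":{"type":"number"}},"required":["increments"]}

```bash
mkdir -p pics
cat > h.py <<'E'
import numpy as np,cv2
from station import ctrl
N=["canister_mid","amber_jar_mid","green_jar_mid","tin_mid"]
def ray(c,rc):
    u=cv2.undistortPoints(np.array([[[rc[1],rc[0]]]],float),c["K"],np.array(c["distortion"],float))[0,0]
    P=np.array(c["pose"]);return P[:3,3],P[:3,:3]@np.array([u[0],u[1],1.])
def tri(rs):
    A=0;b=0
    for o,d in rs:
        d=d/np.linalg.norm(d);M=np.eye(3)-np.outer(d,d);A=A+M;b=b+M@o
    p=np.linalg.solve(A,b);return p,max(np.linalg.norm((np.eye(3)-np.outer(d,d)/(d@d))@(p-o)) for o,d in rs)
def atz(r,z): o,d=r;return o+d*(z-o[2])/d[2]
E
python3 - <<'E'
from h import *
o=ctrl.get_obs();print(o["ee_pos"],o["eef_rot"],o["time_s"])
cs={n:ctrl.camera(n) for n in("side","top")}
for n,c in cs.items():
    cv2.imwrite(f"pics/{n}0.png",c["color"]);print(n,np.round(c["pose"],2).tolist(),c["K"][0][0])
for k in N+["pan_left","pan_right"]:
    R=[]
    for n,c in cs.items():
        d=ctrl.cut_out(k,c)
        if d:
            ys,xs=np.nonzero(d[0]["mask"]);print(k,n,[round(e["conf"],2) for e in d],np.round(d[0]["centre"]),xs.min(),xs.max(),ys.min(),ys.max());R.append(ray(c,d[0]["centre"]))
    if len(R)==2:print("  ",tri(R))
E
```

```text
[0.23004266 0.49928032 0.20487648] [-3.14039559e+00 -9.35699838e-05  2.70982277e+00] 0.0
side [[-0.72, -0.45, 0.52, 0.22], [-0.69, 0.45, -0.57, 0.38], [0.02, -0.77, -0.64, 0.57], [0.0, 0.0, 0.0, 1.0]] 501.591517122348
top [[0.02, -0.99, 0.16, 0.46], [-1.0, -0.02, 0.04, 0.01], [-0.04, -0.16, -0.99, 0.79], [0.0, 0.0, 0.0, 1.0]] 518.5727763626656
canister_mid side [0.67] [216. 415.] 391 437 191 247
canister_mid top [0.93] [284. 476.] 444 503 260 310
   (array([ 0.52239871, -0.16355213,  0.11842598]), np.float64(0.0015788776988789946))
amber_jar_mid side [0.92] [298. 324.] 305 342 270 328
amber_jar_mid top [0.89] [302. 295.] 276 312 284 321
   (array([0.49463672, 0.06659634, 0.13305693]), np.float64(0.00042694472706230886))
green_jar_mid side [0.76] [186. 326.] 314 340 164 207
tin_mid side [0.84] [248. 235.] 215 252 226 279
tin_mid top [0.95] [187. 282.] 262 303 168 215
   (array([0.64140463, 0.0856579 , 0.13608056]), np.float64(0.002956228361743465))
pan_left side [0.81, 0.26] [296. 282.] 183 380 235 366
pan_left top [0.86] [254. 297.] 241 346 160 342
   (array([0.56397456, 0.06985178, 0.08938661]), np.float64(0.001091988267271249))
pan_right top [0.9] [227. 448.] 398 514 146 324
```

View pics/side0.png

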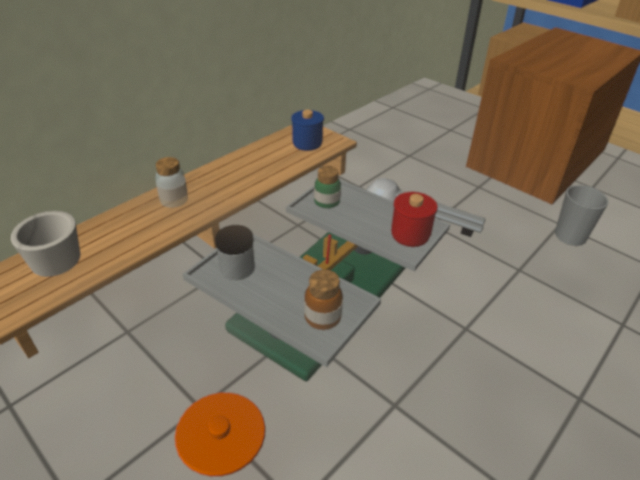

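View pics/top0.png

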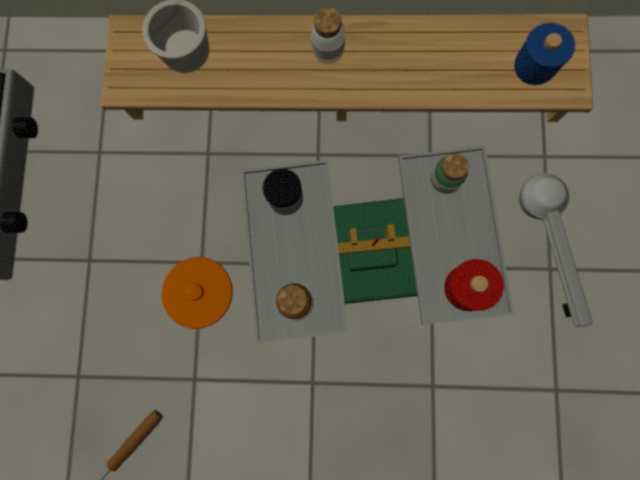

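The green jar (top view ~(452,170), side ~(327,186)) stands with the red canister on the low right pan (520 g against 280 g). Moving it to the middle of the left pan, between the tin and the amber jar, balances the pans. Next I'll measure it.

Run:
```python
from h import *
cs={n:ctrl.camera(n) for n in("side","top")}
G={};
for n,c in cs.items():
    for k in ["green_jar_mid"]:
        for e in ctrl.cut_out(k,c): print(n,k,round(e["conf"],2),np.round(e["centre"]))
    hsv=cv2.cvtColor(c["color"],cv2.COLOR_BGR2HSV)
    x0,x1,y0,y1={"side":(308,348,160,215),"top":(425,475,148,200)}[n]
    h=hsv[y0:y1,x0:x1]
    for nm,lo,hi in(("cork",(5,90,60),(20,255,255)),("green",(40,70,20),(85,255,255))):
        m=cv2.inRange(h,lo,hi);ys,xs=np.nonzero(m);print(n,nm,len(xs),xs.mean()+x0,ys.mean()+y0,xs.min()+x0,xs.max()+x0,ys.min()+y0,ys.max()+y0)
        if nm=="cork":G[n]=(ys.mean()+y0,xs.mean()+x0)
    s=c["color"][y0-20:y1+20,x0-30:x1+30];cv2.imwrite(f"pics/g_{n}.png",cv2.resize(s,None,fx=4,fy=4))
print("cork",tri([ray(cs[n],G[n]) for n in cs]))
c=cs["top"]
for q,z in(((163,244),.105),((340,259),.105),((331,344),.105),((161,327),.105),((153,400),.087),((323,422),.087),((313,510),.087),((148,484),.087),((107,350),.1)): print(q,np.round(atz(ray(c,q),z),3))
```

```text
side green_jar_mid 0.7 [187. 326.]
side cork 619 326.8642972536349 168.9919224555735 308 344 160 183
side green 175 324.6857142857143 188.29142857142858 316 337 180 206
top green_jar_mid 0.94 [173. 450.]
top cork 535 454.6392523364486 165.5177570093458 442 468 153 177
top green 258 446.0968992248062 177.46511627906978 435 465 159 187
cork (array([ 0.67164497, -0.13194723,  0.14787649]), np.float64(0.0006185105604397568))
(163, 244) [0.686 0.145 0.105]
(340, 259) [0.446 0.115 0.105]
(331, 344) [0.46  0.004 0.105]
(161, 327) [0.69  0.031 0.105]
(153, 400) [ 0.709 -0.071  0.087]
(323, 422) [ 0.474 -0.099  0.087]
(313, 510) [ 0.489 -0.214  0.087]
(148, 484) [ 0.717 -0.187  0.087]
(107, 350) [0.771 0.    0.1  ]
```

View pics/g_top.png

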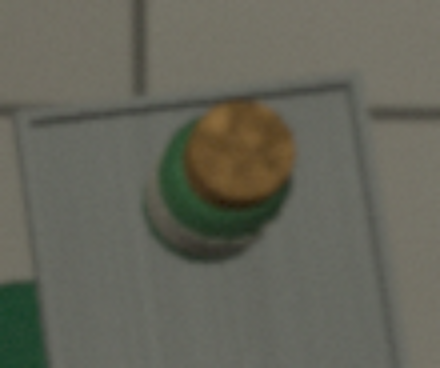

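View pics/g_side.png

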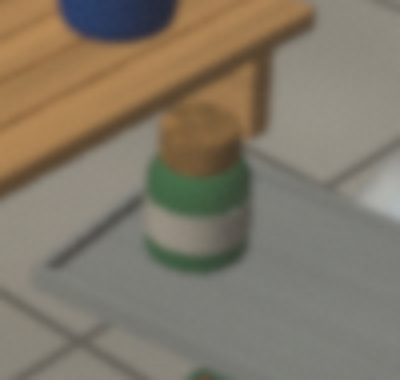

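The crops show the cork's top face centred near top (455.5,165) and side (328,169). The bench stained the colour mask in the side view, so I'll triangulate from these points and from the mask centres.

Run:
```python
from h import *
s=ctrl.camera("side");t=ctrl.camera("top")
for a,b in(((168.7,328.2),(164.8,455.5)),((187,326.5),(173,450))):print(tri([ray(s,a),ray(t,b)]))
print(atz(ray(t,(164.8,455.5)),.143))
for k,z in(("amber_jar_mid",.163),("tin_mid",.157)):
    d=ctrl.cut_out(k,t)[0];print(k,atz(ray(t,d["centre"]),z-.01))
p=np.array([.67,-.125,.25]);o=ctrl.get_obs();from scipy.spatial.transform import Rotation as R
M=R.from_euler('xyz',o["eef_rot"]).as_matrix();print((M.T@(p-o["ee_pos"])/.05))
```

```text
(array([ 0.6717117 , -0.13363001,  0.14788547]), np.float64(0.00043595799427313496))
(array([ 0.67313874, -0.13402562,  0.11181254]), np.float64(0.0003968655960675423))
[ 0.6737334  -0.13451661  0.143     ]
amber_jar_mid [0.49525981 0.0665541  0.153     ]
tin_mid [0.63857065 0.08371509 0.147     ]
[-13.21598673  -7.66234644  -0.89060613]
```

Request:
{"api": "move_arm", "payload": {"increments": [[1,0,0,-0.25,0,0,-0.14],[1,0,0,-0.25,0,0,-0.14],[1,0,0,-0.25,0,0,-0.14],[1,0,0,-0.25,0,0,-0.14]], "force": 12}}

```text
time_s: 1.5
ee_pos: [0.2301, 0.4995, 0.2559]
eef_rot: [-3.142, -0.0, -3.008]
force: [0.8, 0.7, -0.0]
grip_width: 0.0939
grip_force: 0.0
```

Request:
{"api": "move_arm", "payload": {"increments": [[1,-0.36,-0.68,0,0,0,0],[1,-0.36,-0.68,0,0,0,0],[1,-0.36,-0.68,0,0,0,0],[1,-0.36,-0.68,0,0,0,0],[1,-0.36,-0.68,0,0,0,0],[1,-0.36,-0.68,0,0,0,0],[1,-0.36,-0.68,0,0,0,0],[1,-0.36,-0.68,0,0,0,0],[1,-0.36,-0.68,0,0,0,0],[1,-0.36,-0.68,0,0,0,0],[1,-0.36,-0.68,0,0,0,0],[1,-0.36,-0.68,0,0,0,0],[1,-0.36,-0.68,0,0,0,0],[1,-0.36,-0.68,0,0,0,0],[1,-0.36,-0.68,0,0,0,0],[1,-0.36,-0.68,0,0,0,0],[1,-0.36,-0.68,0,0,0,0],[1,-0.36,-0.68,0,0,0,0],[1,-0.36,-0.68,0,0,0,0],[1,0,0,0,0,0,0]]}}

```text
time_s: 3.5
ee_pos: [0.653, -0.1011, 0.2538]
eef_rot: [-3.142, -0.002, -3.017]
force: [1.0, 0.1, -1.2]
grip_width: 0.0941
grip_force: 0.0
```

Request:
{"api": "move_arm", "payload": {"increments": [[1,-0.15,-0.35,0,0,0,0],[1,-0.15,-0.35,0,0,0,0],[1,0,0,0.3,0,0,0],[1,0,0,0.3,0,0,0],[1,0,0,0.3,0,0,0],[1,0,0,0.3,0,0,0],[1,0,0,0,0,0,0],[1,0,0,0,0,0,0]]}}

```text
time_s: 4.3
ee_pos: [0.6713, -0.13, 0.1959]
eef_rot: [-3.142, 0.0, -3.013]
force: [-0.9, 0.9, -0.5]
grip_width: 0.0942
grip_force: 0.0
```

Run:
```python
from h import *
s=ctrl.camera("side");cv2.imwrite("pics/a.png",cv2.resize(s["color"][60:300,220:500],None,fx=2.5,fy=2.5))
for e in ctrl.cut_out("green_jar_mid",s): print(e["conf"],e["centre"],atz(ray(s,e["centre"]),.113))
print(ctrl.get_obs()["ee_pos"],ctrl.get_obs()["qpos"])
```

```text
0.69 [186.6, 327.1] [ 0.67243584 -0.13407895  0.113     ]
[ 0.67161383 -0.13019697  0.19657181] [-2.45000801e-01  6.14979796e-01  1.09016968e+00 -1.57057806e-05
  1.43492740e+00 -1.94413672e+00]
```

View pics/a.png

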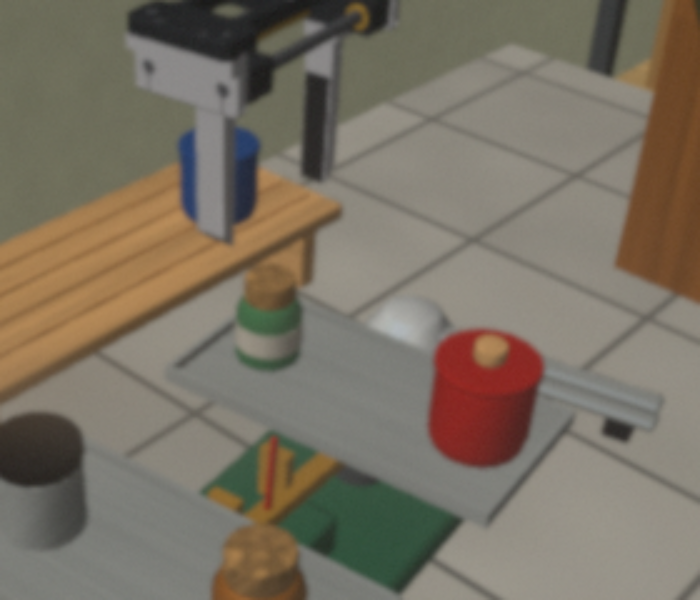

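The open fingers straddle the jar, which is at crop (268,320). I'll shift 4 mm, go down and grip.

Request:
{"api": "move_arm", "payload": {"increments": [[1,0,-0.08,0.1,0,0,0],[1,0,0,0.3,0,0,0],[1,0,0,0.3,0,0,0],[1,0,0,0.3,0,0,0],[1,0,0,0.3,0,0,0],[1,0,0,0.3,0,0,0],[1,0,0,0.2,0,0,0],[1,0,0,0.1,0,0,0],[1,0,0,0,0,0,0],[1,0,0,0,0,0,0]]}}

```text
time_s: 5.4
ee_pos: [0.6721, -0.1343, 0.101]
eef_rot: [-3.141, 0.001, -3.013]
force: [0.5, -0.7, 0.0]
grip_width: 0.0939
grip_force: 0.0
```

Request:
{"api": "move_arm", "payload": {"increments": [[0.3,0,0,0,0,0,0],[0.3,0,0,0,0,0,0],[0.3,0,0,0,0,0,0],[0.3,0,0,0,0,0,0],[0.3,0,0,0,0,0,0],[0.3,0,0,0,0,0,0],[0.3,0,0,0,0,0,0],[0.3,0,0,0,0,0,0]], "force": 12}}

```text
time_s: 6.2
ee_pos: [0.6718, -0.1343, 0.1005]
eef_rot: [-3.141, 0.0, -3.013]
force: [0.0, -1.0, 0.0]
grip_width: 0.0435
grip_force: 12.0
```

Request:
{"api": "move_arm", "payload": {"increments": [[0.3,0,0,-0.2,0,0,0],[0.3,0,0,-0.4,0,0,0],[0.3,0,0,-0.4,0,0,0],[0.3,0,0,-0.4,0,0,0],[0.3,0,0,-0.4,0,0,0],[0.3,0,0,-0.4,0,0,0],[0.3,0,0,0,0,0,0],[0.3,0.15,0.44,0,0,0,0],[0.3,0.15,0.44,0,0,0,0],[0.3,0.15,0.44,0,0,0,0],[0.3,0.15,0.44,0,0,0,0],[0.3,0.15,0.44,0,0,0,0],[0.3,0.15,0.44,0,0,0,0],[0.3,0.15,0.44,0,0,0,0],[0.3,0.15,0.44,0,0,0,0],[0.3,0.15,0.44,0,0,0,0],[0.3,0.15,0.44,0,0,0,0],[0.3,0,0,0,0,0,0],[0.3,0,0,0,0,0,0]]}}

```text
time_s: 8.1
ee_pos: [0.5692, 0.0744, 0.21]
eef_rot: [-3.141, -0.001, -3.013]
force: [0.5, -0.1, -0.9]
grip_width: 0.0438
grip_force: 12.0
```

Run:
```python
from h import *
s=ctrl.camera("side");t=ctrl.camera("top");cv2.imwrite("pics/b.png",cv2.resize(s["color"][100:380,160:480],None,fx=2,fy=2))
for k in N:
    for c in(s,t):
        for e in ctrl.cut_out(k,c)[:1]: print(k,round(e["conf"],2),e["centre"])
for e in ctrl.cut_out("pan_left",s)[:1]: print(e["centre"],atz(ray(s,e["centre"]),.1))
o=ctrl.get_obs();print(o["ee_pos"],o["grip_width"],o["grip_force"])
```

```text
canister_mid 0.88 [214.6, 414.7]
canister_mid 0.75 [283.0, 474.7]
amber_jar_mid 0.93 [300.6, 322.4]
green_jar_mid 0.95 [217.6, 276.8]
tin_mid 0.9 [250.3, 236.8]
[299.0, 283.9] [0.55124087 0.07970366 0.1       ]
[0.56933922 0.07425591 0.21039928] 0.043818329299221206 11.99982053716667
```

View pics/b.png

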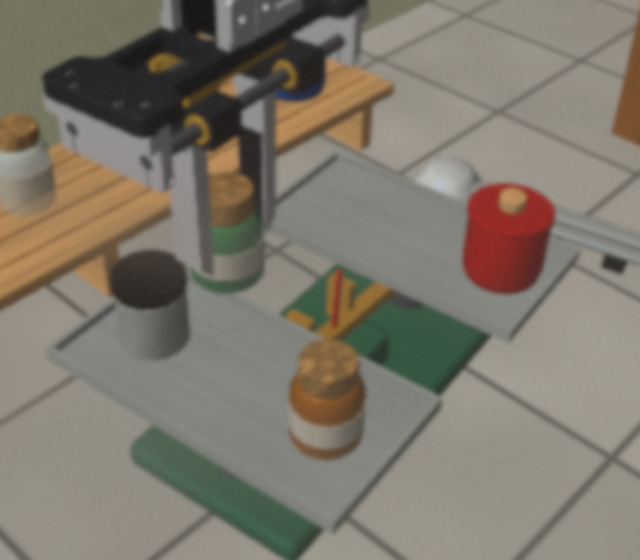

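The jar is held upright above the free middle of the left pan. I'll lower it quickly at first, then slowly until it touches.

Request:
{"api": "move_arm", "payload": {"increments": [[0.3,0,0,0.2,0,0,0],[0.3,0,0,0.3,0,0,0],[0.3,0,0,0.3,0,0,0],[0.3,0,0,0.3,0,0,0],[0.3,0,0,0.3,0,0,0],[0.3,0,0,0.2,0,0,0],[0.3,0,0,0.1,0,0,0],[0.3,0,0,0.04,0,0,0],[0.3,0,0,0.04,0,0,0],[0.3,0,0,0.04,0,0,0],[0.3,0,0,0.04,0,0,0],[0.3,0,0,0,0,0,0],[0.3,0,0,0,0,0,0]]}}

```text
time_s: 9.95
ee_pos: [0.5694, 0.0744, 0.1176]
eef_rot: [-3.142, 0.0, -3.013]
force: [-0.6, 0.8, 0.1]
grip_width: 0.0439
grip_force: 12.0
```

Request:
{"api": "move_arm", "payload": {"increments": [[0.3,0,0,0.04,0,0,0],[0.3,0,0,0.04,0,0,0],[0.3,0,0,0.04,0,0,0],[0.3,0,0,0,0,0,0],[0.3,0,0,0,0,0,0]]}}

```text
time_s: 10.45
ee_pos: [0.5692, 0.0743, 0.1113]
eef_rot: [-3.142, -0.0, -3.013]
force: [-0.8, 0.3, 0.3]
grip_width: 0.0438
grip_force: 12.0
```

Run:
```python
from h import *
s=ctrl.camera("side");cv2.imwrite("pics/c.png",cv2.resize(s["color"][150:380,160:480],None,fx=2.4,fy=2.4))
```

```text
(no output)
```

View pics/c.png

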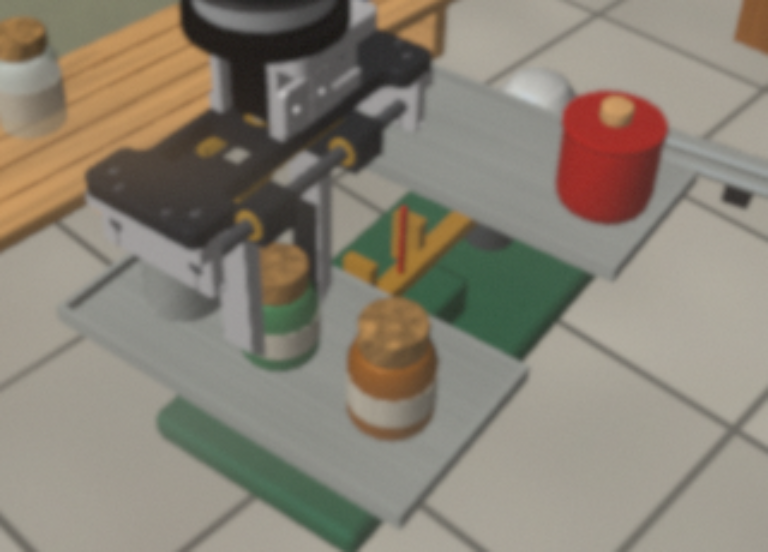

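The jar looks seated on the left pan (crop ~(283,330)), and the pointer is close to upright. I'll lower it 1 mm more, let go, wait and back away upward.

Request:
{"api": "move_arm", "payload": {"increments": [[0.3,0,0,0.02,0,0,0],[0.3,0,0,0,0,0,0],[0.48,0,0,0,0,0,0],[0.5,0,0,0,0,0,0],[0.55,0,0,0,0,0,0],[0.65,0,0,0,0,0,0],[0.8,0,0,0,0,0,0],[0.8,0,0,0,0,0,0],[0.8,0,0,0,0,0,0]]}}

```text
time_s: 11.4
ee_pos: [0.5693, 0.0744, 0.1104]
eef_rot: [-3.142, -0.0, -3.013]
force: [0.2, 0.4, 0.0]
grip_width: 0.075
grip_force: 0.0
```

Request:
{"api": "move_arm", "payload": {"increments": [[0.8,0,0,-0.1,0,0,0],[0.8,0,0,-0.2,0,0,0],[0.8,0,0,-0.4,0,0,0],[0.8,0,0,-0.4,0,0,0],[0.8,0,0,-0.4,0,0,0],[0.8,0,0,-0.4,0,0,0],[0.8,0,0,-0.4,0,0,0],[0.8,0,0,-0.4,0,0,0],[0.8,0,0,-0.4,0,0,0],[0.8,0,0.5,0,0,0,0],[0.8,0,0.6,0,0,0,0],[0.8,0,0.6,0,0,0,0],[0.8,0,0.6,0,0,0,0],[0.8,0,0.6,0,0,0,0],[0.8,0,0.6,0,0,0,0],[0.8,0,0,0,0,0,0],[0.8,0,0,0,0,0,0],[0.8,0,0,0,0,0,0],[0.8,0,0,0,0,0,0]]}}

```text
time_s: 13.3
ee_pos: [0.5472, 0.247, 0.2658]
eef_rot: [-3.142, 0.0, -3.015]
force: [-0.8, -0.7, 0.1]
grip_width: 0.075
grip_force: 0.0
```

Run:
```python
from h import *
s=ctrl.camera("side");t=ctrl.camera("top");cv2.imwrite("pics/d.png",s["color"])
for k in N+["pan_left","pan_right"]:
    R=[]
    for c in(s,t):
        for e in ctrl.cut_out(k,c)[:1]: R.append(ray(c,e["centre"]));print(k,round(e["conf"],2),e["centre"])
    if len(R)==2: print("  ",tri(R))
```

```text
canister_mid 0.73 [209.4, 413.7]
canister_mid 0.96 [282.8, 476.7]
   (array([ 0.52356816, -0.16091547,  0.13068458]), np.float64(0.0005384019334001394))
amber_jar_mid 0.67 [277.8, 274.7]
amber_jar_mid 0.55 [299.7, 296.0]
   (array([0.51758193, 0.0839635 , 0.16058206]), np.float64(0.029531263437709742))
green_jar_mid 0.78 [281.8, 275.4]
green_jar_mid 0.89 [244.9, 290.2]
   (array([0.57050407, 0.0765603 , 0.11550793]), np.float64(0.0005154024507712325))
tin_mid 0.92 [252.4, 234.7]
tin_mid 0.97 [191.7, 284.3]
   (array([0.639355  , 0.08549507, 0.12870596]), np.float64(0.00028264864859986813))
pan_left 0.84 [261.1, 301.0]
pan_right 0.75 [214.8, 357.3]
pan_right 0.93 [217.8, 449.7]
   (array([ 0.61536667, -0.14087157,  0.08277596]), np.float64(0.003228348121816163))
```

View pics/d.png

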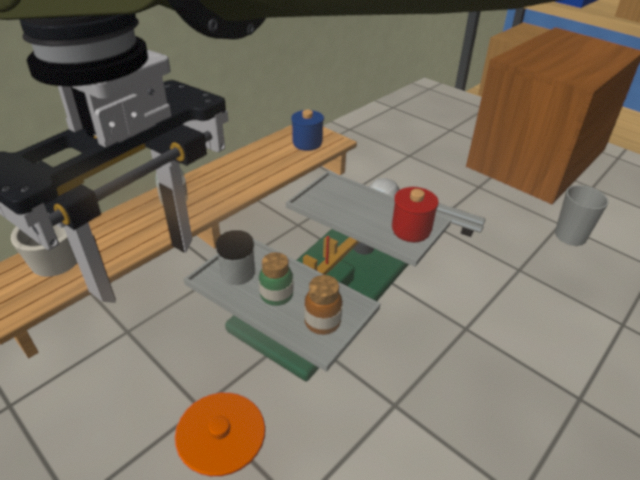

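The tin, the green jar (~(276,280)) and the amber jar stand upright on the left pan, and the canister stands alone on the right. The canister rose about 9–12 mm and the tin sank about 7 mm, so the pans are near level.

```bash
python3 -c "
from station import ctrl
print(ctrl.hand_in())"
```

```text
the job is handed in; nothing more can be done
None
```

I moved the green jar from the right pan to the middle of the left pan and handed the job in at about 13 s; the last pictures show the canister alone on the right, the other three upright on the left and the pans about level, but the hand-in gave no verdict.

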